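# Turn the colour-chart leaf over its spine

## Robot

A 6-joint arm with a two-finger parallel gripper is mounted at the origin on the work surface. World frame = base frame: x ahead of the robot, y to its left, z up, the work surface at z = 0. Lengths are in m, angles in rad, forces in N, time in s.
With the tool pointing down it reaches from about 0.35 to 1 m from the base axis. Payload 7.1 kg.
Tool frame: the origin (TCP) lies midway between the tips of the shut fingers; the grasp point (between the pads) lies 19 mm behind it; y points along the fingers, x is the direction in which the jaws open and shut, and the axes are right-handed (so a half turn about y gives the same grasp; the last joint's range is limited). The gripper opens to 85 mm and grips with 20 to 120 N. Pads are 22 mm wide; open, the fingers measure 114 mm over their backs; the gripper's body (76 mm by 85 mm) begins 54 mm behind the grasp point. The pads swing forward as they close: fully open they stand 13 mm farther back than shut.
Start: joints at [1.123, 0.423, 1.63, -0, 1.089, -0.019], TCP at [0.26, 0.568, 0.231] pointing down, gripper open.
Joint ranges: [-3, 3], [-0.9, 2.11], [0.09, 2.58], [-1.31, 4.45], [0.11, 2.69], [-2.54, 2.54]. Speed limits (rad/s): [2.39, 2.39, 3.01, 3.14, 3.14, 3.14].

## Interface

Orientations are given as a unit quaternion [w, x, y, z].
In Python, from rig import manip gives the robot as it stands.
- The arm moves only by the tool step_arm, never from a script. Its argument "targets" is a list of rows, each an object of numbers: "hand": the finger opening in mm, from 0 to 85.4; "x", "y", "z": the shift along the tool's x, y, z in mm; "twist": the turn about the tool's y in rad. In form: [{"hand": .., "x": .., "y": .., "z": .., "twist": ..}, ...]. A call has exactly 8 rows; each row shifts and turns the pose as measured when the row begins, along the tool's axes as they then stand; what a row does not reach is not made up. A row lasts 1/10 s, in which the tool goes at most 50 mm and 8.59 degrees, less where a joint would pass 70% of its speed; a pose out of reach is approached as far as the arm can. A call is refused whole if a number of a shift passes 50 or a number of a turn 0.15, either way. A call with a gripper value outside its range is refused whole. The fingers move at their own pace and stop on an object; "squeeze" is the grip in N (left out, the last holds). Time passes only in rows, so rows that do not move let the fingers close, or fill a call up. It gives the time, the measured TCP pose, the force and the opening at its end, in the units of the state.
- manip.sense(): the state, without advancing time (a new reading comes with each control period).
- manip.snapshot(name): name is "scene" or "top" or "wrist"; returns a dict with "image" (400x640x3 uint8, red, green, blue), "depth" (400x640 float32, m along the optical axis (not along the pixel's ray), 0 where there is no reading), "fovy" (degrees; the focal length in pixels is half the picture's height over the tangent of half this angle, whatever the lens; pixels are square), "cx", "cy" (the principal point, pixels), "T" (4x4, takes a point from camera to world coordinates). Camera axes: x right, y up, looking along -z (the intrinsics and any distortion apply to the point x, -y, -z); pixel columns grow to the right and rows downward; lengths in m; the calibration is good to about 2 mm. A picture is of the moment at which its call begins.
- manip.hand_in(): hands the job in, once; it reports no verdict.
Trained networks look in a picture, given as the dict that the camera call returned (one of the last four; its "shot" number tells which), for a name from the list of things; names that differ only in an ending like _2 or _b are one class to them, and where a whole thing is asked for, a point or a joint stands for the part that bears it (a point fixed in the world has none). Each returns a list of dicts, best first, with "p" (0 to 1); they miss things now and then, are a little off and sometimes report something else, mostly with a low value. They report only what shows in the picture. A call takes as long as a camera call.
- manip.regions_of(picture, target): "region" (400x640 bool, what is visible of it) and "extent" ([left, top, right, bottom] in pixels, round what is visible of it).
The state is a dict: "time": time; "qpos": joint angles; "dq": joint speeds; "effort": joint torques, N m; "tcp_pos": TCP position; "ee_rot": TCP orientation; "force": force on the tool from outside, world axes, zero at the start; "wrist_torque": the same for the moment, N m; "width": opening from 0.0 (shut) to 1.0 (fully open).
Only numpy, scipy, OpenCV 4.12 (cv2) and the standard library are available. Lean on these libraries where they do the work, as an engineer would, in place of code of your own. Each camera call takes 0.05 s, during which the arm holds its last target.

## Task

The stiff white leaf of the test-strip colour chart has been left ajar over the blue-grey page. With the fingertips or the outside of the fingers, push it up and over the spine and press it gently down until it lies flat on the white page, then move clear. Do not pinch, grasp or lift anything, do not fling the leaf, leave the board where it lies, and leave the tube rack, bottle and sample cup undisturbed.

Things in the scene. Friction and masses are not known exactly. Their poses are not given: they have to be found in the camera images.
- chart: The colour-chart board, a loose grey slab of about 1 kg, 170 x 270 x 14 mm (x, y, z), lying on the bench. Origin at the centre of its underside, z up. The spine runs along its x axis across its middle; the blue-grey page is its +y half, the white page its -y half; page tops are 14 mm above the bench. Bystanders stand off its +x and -x sides only, never off its +y or -y sides.
- spine (a point): The middle of the hinge axis, at the board's centre, 18 mm above the bench; axes as the board's. A steel rod of 14 mm diameter, 160 mm long, lies along it.
- leaf (a joint): Angle of the leaf about the spine: 0 = flat on the blue-grey page (+y of the board), pi/2 = upright, pi = flat on the white page (-y), where its top is 21 mm above the bench. Starts between 0.45 and 0.85. It stops at 0 and pi. The hinge is stiff: the leaf stays where it is left and needs 0.1 to 0.3 N m (about 2 N at the tab) to turn.
- leaf_tab (a point): Point in the orange tab of the leaf, mid-thickness, 135 mm from the spine, half-way along it; y axis away from the spine, z normal to the leaf. The leaf is rigid, white with colour patches, 5 mm thick, 150 mm along the spine, from 10 to 125 mm off it; the tab (40 mm along the spine) extends the middle of its free edge to 145 mm.
- rack: Bystander: green tube rack 60 x 108 mm, about 100 mm high with its red- and grey-capped tubes (all one piece). Origin at the centre of its underside.
- bottle: Bystander: amber reagent bottle with a blue cap, 44 mm diameter, 100 mm high. Origin at the centre of its underside.
- cup: Bystander: clear sample jar with a red lid, 52 mm diameter, 60 mm high. Origin at the centre of its underside.

How it is judged:
By the outcome, as a careful person would: the job done as asked, in the order asked, and still so for the second after the job is handed in, with the robot touching nothing.
It also fails if it takes over 48 s, if anything falls off the work surface, if the arm or the gripper's body presses on something with over 40 N, if the wrist force passes 120 N, or if a joint passes its speed limit or range.

## Working session

There is one attempt and no reset: what is moved stays moved. The work goes in short steps, Python scripts to look and compute and a tool call to move; the robot and the scene stay as the last step left them, time stands still between calls to the robot, and variables do not carry over. Pictures are saved under pics/ and viewed, and the job is handed in when it is done.

Besides the shell and the picture viewer there is one more tool, called by a JSON object that holds its "fn" and its "kwargs". step_arm: Moves the arm, as the interface text tells. Its arguments: {"type":"object","properties":{"targets":{"type":"array","items":{"type":"object","properties":{"hand":{"type":"number"},"x":{"type":"number"},"y":{"type":"number"},"z":{"type":"number"},"twist":{"type":"number"}}}},"squeeze":{"type":"number"}},"required":["targets"]}

```bash
mkdir -p pics; ls
cat > h.py <<'E'
import numpy as np, cv2
from rig import manip
from scipy.spatial.transform import Rotation as R
def cloud(s):
    d=s["depth"];h,w=d.shape
    f=h/2/np.tan(np.radians(s["fovy"])/2)
    u,v=np.meshgrid(np.arange(w),np.arange(h))
    P=np.stack([(u-s["cx"])/f*d,-(v-s["cy"])/f*d,-d],-1)
    T=np.array(s["T"]);return P@T[:3,:3].T+T[:3,3]
def rot(q): return R.from_quat([q[1],q[2],q[3],q[0]])
def save(s,n): cv2.imwrite(f"pics/{n}.png",s["image"][:,:,::-1])
E
python3 - <<'E'
from h import *
s=manip.snapshot("top");save(s,"top0");print({k:v for k,v in s.items() if k not in("image","depth")})
t=manip.snapshot("scene");save(t,"scene0");print({k:v for k,v in t.items() if k not in("image","depth")})
np.savez("s0.npz",top=cloud(s),scene=cloud(t),ti=s["image"],si=t["image"])
for nm in ["chart","leaf","leaf_tab","rack","bottle","cup"]:
  for sn,x in(("top",s),("scene",t)):
    for r in manip.regions_of(x,nm)[:2]:
        c=cloud(x)[r["region"]&(x["depth"]>0)]
        print(nm,sn,round(r["p"],2),r["extent"],np.round(np.median(c,0),3) if len(c) else None,np.round(np.percentile(c,[3,97],axis=0),3).tolist() if len(c) else None)
st=manip.sense();print(st);print(rot(st["ee_rot"]).as_matrix().round(3))
E
```

```text
pics
{'fovy': 44.22649521623812, 'cx': 311.3357927567837, 'cy': 199.26065501889403, 'T': array([[ 0.02069837,  0.99707137, -0.07362244,  0.49421123],
       [-0.99948474,  0.02244285,  0.02294706,  0.03400051],
       [ 0.02453215,  0.07310954,  0.99702215,  0.8701017 ],
       [ 0.        ,  0.        ,  0.        ,  1.        ]]), 'shot': 1}
{'fovy': 45.90223575738757, 'cx': 325.7865526570436, 'cy': 204.05073470291285, 'T': array([[-0.72168611, -0.37118758,  0.58428498,  1.01387882],
       [ 0.69185591, -0.41417406,  0.5914349 ,  0.47944315],
       [ 0.02246239,  0.83107137,  0.55571199,  0.45377548],
       [ 0.        ,  0.        ,  0.        ,  1.        ]]), 'shot': 2}
chart top 0.97 [250.3, 117.7, 420.7, 245.7] [ 0.59  -0.028  0.015] [[0.504, -0.157, 0.011], [0.683, 0.095, 0.112]]
chart scene 0.82 [211.9, 150.0, 387.1, 268.6] [0.605 0.004 0.014] [[0.507, -0.15, 0.005], [0.677, 0.105, 0.09]]
leaf top 0.66 [278.2, 139.5, 345.7, 229.6] [0.58  0.017 0.079] [[0.513, -0.031, 0.03], [0.652, 0.06, 0.124]]
leaf scene 0.76 [267.5, 145.0, 354.2, 220.5] [0.629 0.043 0.101] [[0.508, -0.
[... 1197 characters left out ...]
pos': array([ 1.12299474e+00,  4.23072421e-01,  1.62990146e+00, -2.17778531e-05,
        1.08858494e+00, -1.89818158e-02]), 'dq': array([-0.00051695,  0.00021974,  0.00126189, -0.00095484,  0.00076912,
       -0.00086822]), 'effort': array([ 4.71264702e-04, -5.57195413e+01, -2.82099169e+01,  8.59972351e-05,
        6.69103156e-04, -1.44396431e-06]), 'tcp_pos': array([0.25984065, 0.56841438, 0.23133572]), 'ee_rot': array([ 0.59493503, -0.5949341 , -0.3821824 ,  0.38215487]), 'force': array([ 0.45155023, -0.04736202, -0.26063534]), 'wrist_torque': array([ 0.0115964 , -0.05495069, -0.03102503]), 'width': 1.001953696864272}
[[ 0.416  0.    -0.909]
 [ 0.909  0.     0.416]
 [ 0.    -1.    -0.   ]]
```

View pics/top0.png

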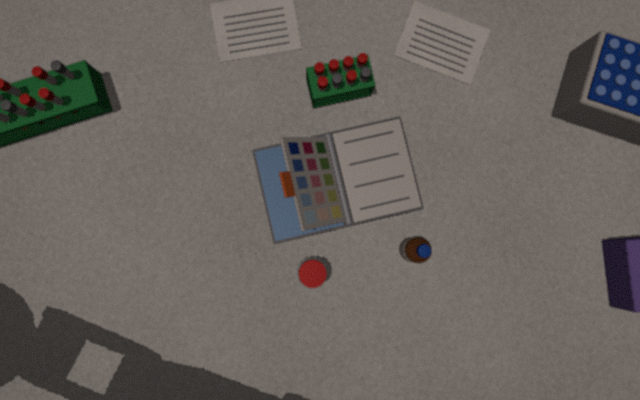

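View pics/scene0.png

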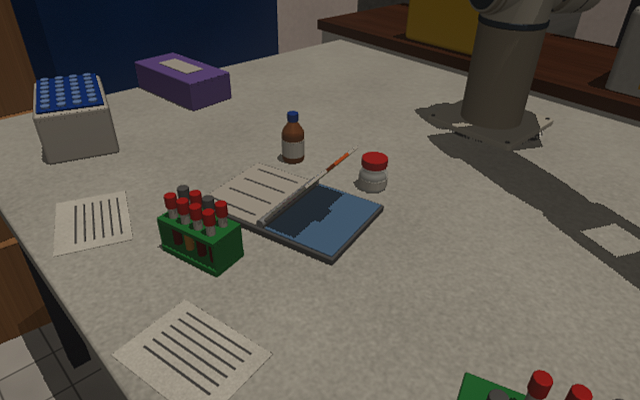

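Run:
```python
from h import *
z=np.load("s0.npz");c=z["top"].reshape(-1,3)
# board top points
m=(abs(c[:,2]-.014)<.005)&(c[:,0]>.45)&(c[:,0]<.72)&(c[:,1]>-.2)&(c[:,1]<.15)
p=c[m].astype(np.float32)
print(len(p)); img=None
ys=np.arange(-.17,.12,.02)
for y in ys:
    q=p[abs(p[:,1]-y)<.003]
    if len(q): print(round(y,2),len(q),np.percentile(q[:,0],[1,99]).round(3),np.median(q[:,2]).round(4))
print(cv2.minAreaRect(p[:,:2].copy()))
for n in("top","scene"):
    c=z[n].reshape(-1,3)
    m=(c[:,2]>.028)&(c[:,2]<.14)&(c[:,0]>.505)&(c[:,0]<.68)&(c[:,1]>-.06)&(c[:,1]<.1)
    p=c[m];
    for _ in range(5):
        o=p.mean(0);u,s,v=np.linalg.svd(p-o,full_matrices=False);nn=v[2]
        p2=p[abs((p-o)@nn)<.006]; p=p2
    print(n,len(p),o.round(4),(nn*np.sign(nn[2])).round(3),p.min(0).round(3),p.max(0).round(3), "ang",np.arctan2(np.hypot(nn[0],nn[1]),abs(nn[2])).round(3))
```

```text
9757
-0.17 100 [0.543 0.601] 0.014
-0.15 257 [0.491 0.676] 0.0145
-0.13 320 [0.534 0.705] 0.0144
-0.11 338 [0.529 0.7  ] 0.0145
-0.09 342 [0.523 0.695] 0.0145
-0.07 344 [0.519 0.69 ] 0.0145
-0.05 262 [0.513 0.684] 0.0145
-0.03 124 [0.507 0.68 ] 0.0142
-0.01 28 [0.501 0.676] 0.013
0.01 22 [0.496 0.67 ] 0.0135
0.03 31 [0.491 0.508] 0.0135
0.05 149 [0.487 0.561] 0.0143
0.07 321 [0.482 0.649] 0.0145
0.09 241 [0.519 0.649] 0.0141
0.11 81 [0.598 0.644] 0.0135
((0.5548975467681885, -0.04139469563961029), (0.2515290379524231, 0.2700476050376892), 14.430583000183105)
top 4383 [0.5819 0.0161 0.0781] [ 0.186 -0.724  0.665] [ 0.506 -0.052  0.028] [0.669 0.067 0.131] ang 0.844
scene 460 [0.6152 0.043  0.0948] [ 0.181 -0.733  0.655] [ 0.506 -0.014  0.028] [0.665 0.067 0.129] ang 0.856
```

The top view shows the chart tilted about 0.25 rad: blue page on the left (~(270,195)), leaf raised with its orange tab at (287,184), white page on the right (~(378,170)). The rack is off its +x side (340,80), and the cup (313,272) and bottle (418,250) are off its -x side. The scene view shows the leaf ajar, overhanging the blue page.

```bash
cat >> h.py <<'E'
PSI=0.2545
def frame(C,psi): 
    bx=np.array([np.cos(psi),np.sin(psi)]);by=np.array([-np.sin(psi),np.cos(psi)]);return bx,by
E
python3 - <<'E'
from h import *
z=np.load("s0.npz");c=z["top"].reshape(-1,3)
c=c[c[:,2]>.0]
from scipy.optimize import minimize
m=(abs(c[:,2]-.0145)<.0025)&(c[:,0]>.46)&(c[:,0]<.71)&(c[:,1]>-.2)&(c[:,1]<.15)
p=c[m]
for psi in(.245,.2545,.265):
    bx,by=frame(0,psi);u=p[:,:2]@bx;v=p[:,:2]@by
    hu,eu=np.histogram(u,np.arange(.3,.8,.002));hv,ev=np.histogram(v,np.arange(-.4,.1,.002))
    iu=eu[:-1][hu>.4*np.median(hu[hu>5])];iv=ev[:-1][hv>40]
    print(psi,iu.min(),iu.max()+.002,iv.min(),iv.max()+.002)
    cu=(iu.min()+iu.max()+.002)/2;cv=(iv.min()+iv.max()+.002)/2
    C=cu*bx+cv*by;print(C.round(4))
bx,by=frame(0,.2545)
# leaf tip
m=(c[:,2]>.03)&(c[:,2]<.14)&(c[:,0]>.505)&(c[:,0]<.68)&(c[:,1]>-.06)&(c[:,1]<.1)
q=c[m];a=q[:,:2]@by-C@by;b=q[:,:2]@bx-C@bx
t=a+0; k=np.argsort(-a)[:60];print("tip yoff",np.median(a[k]),"z",np.median(q[k,2]),"x",np.median(b[k]),"xrange leaf",np.percentile(b,[1,99]))
print(np.percentile(a,[1,99]))
print("theta fit",np.polyfit(a,q[:,2],1))
st=manip.sense();Rm=rot(st["ee_rot"]).as_matrix();g=C+.145*by;print(g,Rm.T@(np.r_[g,.231]-st["tcp_pos"])*1000)
E
```

```text
0.245 0.48400000000000015 0.6540000000000004 -0.30799999999999994 -0.0399999999999997
[ 0.5942 -0.0308]
0.2545 0.48200000000000015 0.6520000000000004 -0.31399999999999995 -0.04599999999999971
[ 0.5941 -0.0315]
0.265 0.48000000000000015 0.6500000000000004 -0.31999999999999995 -0.05199999999999971
[ 0.594  -0.0315]
tip yoff 0.09549697788234116 z 0.12780394073489598 x -0.0002147151144828996 xrange leaf [-0.07269293  0.07420517]
[0.00781232 0.09475468]
theta fit [1.12287977 0.02297094]
[0.55748696 0.10880098] [-2.94242693e+02  3.35079207e-01 -4.61799781e+02]
```

{"fn": "step_arm", "kwargs": {"targets": [{"hand":0,"x":-20,"y":0,"z":-31,"twist":0},{"hand":0,"x":-26,"y":0,"z":-41,"twist":0},{"hand":0,"x":-26,"y":0,"z":-41,"twist":0},{"hand":0,"x":-26,"y":0,"z":-41,"twist":0},{"hand":0,"x":-26,"y":0,"z":-41,"twist":0},{"hand":0,"x":-26,"y":0,"z":-41,"twist":0},{"hand":0,"x":-26,"y":0,"z":-41,"twist":0},{"hand":0,"x":-26,"y":0,"z":-41,"twist":0}]}}

```text
time: 1.5
tcp_pos: [0.4697, 0.249, 0.2318]
ee_rot: [0.594, -0.592, -0.387, 0.383]
force: [0.5, 0.2, 0.1]
width: 0.002
```

```bash
cat >> h.py <<'E'
C=np.array([.594,-.0315])
def rep():
    st=manip.sense();Rm=rot(st["ee_rot"]).as_matrix();bx,by=frame(0,PSI);d=st["tcp_pos"][:2]-C
    yaw=np.arctan2(Rm[1,0],Rm[0,0])
    print("t",st["time"],"brd x,y,z mm",(np.r_[d@bx,d@by,st["tcp_pos"][2]]*1000).round(1),"twist need",round(yaw-PSI,3),"toolY",Rm[:,1].round(3),"F brd",np.round([st["force"][:2]@bx,st["force"][:2]@by,st["force"][2]],2),"w",round(st["width"],2))
    return st,Rm
E
python3 - <<'E'
from h import *
st,Rm=rep();bx,by=frame(0,PSI);g=C+.145*by;print(Rm.T@(np.r_[g,.231]-st["tcp_pos"])*1000)
E
```

```text
t 1.5 brd x,y,z mm [-49.7 302.8 231.8] twist need 0.898 toolY [ 0.003  0.005 -1.   ] F brd [0.56 0.07 0.07] w 0.0
[ -92.4845121     0.41301333 -137.12120433]
```

{"fn": "step_arm", "kwargs": {"targets": [{"hand":0,"x":0,"y":20,"z":0,"twist":0.149},{"hand":0,"x":0,"y":20,"z":0,"twist":0.149},{"hand":0,"x":0,"y":20,"z":0,"twist":0.149},{"hand":0,"x":0,"y":20,"z":0,"twist":0.149},{"hand":0,"x":0,"y":20,"z":0,"twist":0.149},{"hand":0,"x":0,"y":20,"z":0,"twist":0.149},{"hand":0,"x":20,"y":0,"z":-20,"twist":0},{"hand":0,"x":20,"y":0,"z":-30,"twist":0}]}}

```text
time: 2.3
tcp_pos: [0.5263, 0.2055, 0.1095]
ee_rot: [0.704, -0.7, -0.09, 0.084]
force: [0.7, -0.0, 0.6]
width: -0.002
```

Run:
```python
from h import *
st,Rm=rep()
```

```text
t 2.3 brd x,y,z mm [ -5.8 246.4 109.5] twist need -0.008 toolY [ 0.007  0.007 -1.   ] F brd [ 0.65 -0.22  0.59] w -0.0
```

{"fn": "step_arm", "kwargs": {"targets": [{"hand":0,"x":2,"y":2,"z":-25,"twist":0},{"hand":0,"x":2,"y":2,"z":-30,"twist":0},{"hand":0,"x":1,"y":0,"z":-25,"twist":0},{"hand":0,"x":1,"y":0,"z":-20,"twist":0},{"hand":0,"x":0,"y":0,"z":-12,"twist":0},{"hand":0,"x":0,"y":0,"z":-5,"twist":0},{"hand":0,"x":0,"y":0,"z":0,"twist":0},{"hand":0,"x":0,"y":0,"z":0,"twist":0}]}}

```text
time: 3.1
tcp_pos: [0.566, 0.0881, 0.1049]
ee_rot: [0.704, -0.7, -0.09, 0.082]
force: [-0.5, -0.4, -0.4]
width: 0.0
```

Run:
```python
from h import *
st,Rm=rep();save(manip.snapshot("scene"),"s1");save(manip.snapshot("top"),"t1")
```

```text
t 3.1 brd x,y,z mm [  3.  122.8 104.9] twist need -0.01 toolY [ 0.011  0.008 -1.   ] F brd [-0.56 -0.22 -0.39] w 0.0
```

View pics/s1.png

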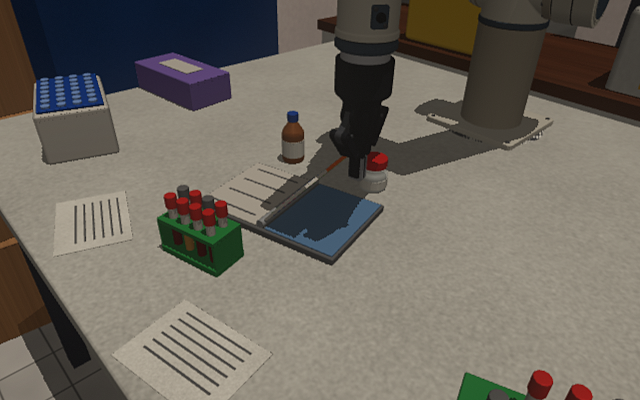

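The shut fingertips are at about (355,175), just outside the orange tab at (340,160). Next I'll push.

{"fn": "step_arm", "kwargs": {"targets": [{"hand":0,"x":0,"y":0,"z":-5,"twist":0},{"hand":0,"x":0,"y":0,"z":-5,"twist":0},{"hand":0,"x":0,"y":0,"z":-5,"twist":0},{"hand":0,"x":0,"y":0,"z":-5,"twist":0},{"hand":0,"x":0,"y":-1,"z":-6,"twist":0},{"hand":0,"x":0,"y":-1,"z":-6,"twist":0},{"hand":0,"x":0,"y":-1,"z":-6,"twist":0},{"hand":0,"x":0,"y":-1,"z":-6,"twist":0}]}}

```text
time: 4.0
tcp_pos: [0.5773, 0.0467, 0.11]
ee_rot: [0.705, -0.698, -0.092, 0.083]
force: [-1.0, 2.9, 1.9]
width: -0.003
```

Run:
```python
from h import *
st,Rm=rep();save(manip.snapshot("scene"),"s2")
```

```text
t 4.0 brd x,y,z mm [  3.5  79.9 110. ] twist need -0.007 toolY [ 0.011  0.011 -1.   ] F brd [-0.28  3.06  1.95] w -0.0
```

View pics/s2.png

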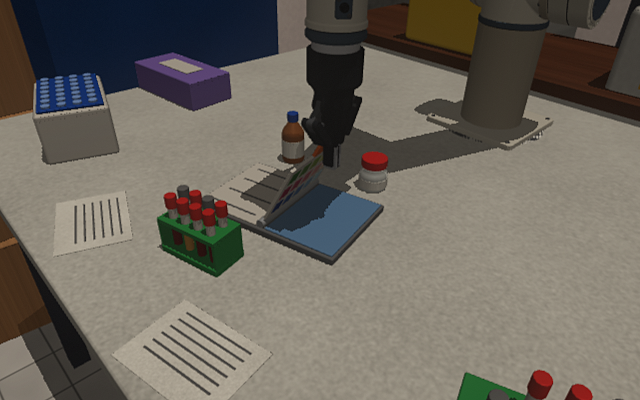

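The leaf is turning with about 3 N on the fingers, and the board has not moved.

{"fn": "step_arm", "kwargs": {"targets": [{"hand":0,"x":0,"y":-1,"z":-6,"twist":0},{"hand":0,"x":0,"y":-1,"z":-6,"twist":0},{"hand":0,"x":0,"y":-1,"z":-6,"twist":0},{"hand":0,"x":0,"y":-1,"z":-6,"twist":0},{"hand":0,"x":0,"y":-1,"z":-6,"twist":0},{"hand":0,"x":0,"y":-1,"z":-6,"twist":0},{"hand":0,"x":0,"y":-1,"z":-6,"twist":0},{"hand":0,"x":0,"y":-1,"z":-6,"twist":0}]}}

```text
time: 4.85
tcp_pos: [0.5905, -0.0035, 0.1233]
ee_rot: [0.705, -0.698, -0.092, 0.082]
force: [0.4, 1.5, 0.4]
width: 0.004
```

Run:
```python
from h import *
st,Rm=rep()
```

```text
t 4.85 brd x,y,z mm [  3.7  28.  123.3] twist need -0.008 toolY [ 0.014  0.012 -1.   ] F brd [0.75 1.4  0.43] w 0.0
```

{"fn": "step_arm", "kwargs": {"targets": [{"hand":0,"x":0,"y":0,"z":-6,"twist":0},{"hand":0,"x":0,"y":0,"z":-6,"twist":0},{"hand":0,"x":0,"y":0,"z":-6,"twist":0},{"hand":0,"x":0,"y":0,"z":-6,"twist":0},{"hand":0,"x":0,"y":1,"z":-6,"twist":0},{"hand":0,"x":0,"y":1,"z":-6,"twist":0},{"hand":0,"x":0,"y":1,"z":-6,"twist":0},{"hand":0,"x":0,"y":2,"z":-6,"twist":0}]}}

```text
time: 5.65
tcp_pos: [0.6036, -0.0552, 0.1176]
ee_rot: [0.705, -0.698, -0.092, 0.081]
force: [0.4, 1.3, 1.8]
width: -0.001
```

Run:
```python
from h import *
st,Rm=rep();save(manip.snapshot("scene"),"s3")
```

```text
t 5.65 brd x,y,z mm [  3.4 -25.4 117.6] twist need -0.008 toolY [ 0.014  0.012 -1.   ] F brd [0.74 1.13 1.79] w -0.0
```

View pics/s3.png

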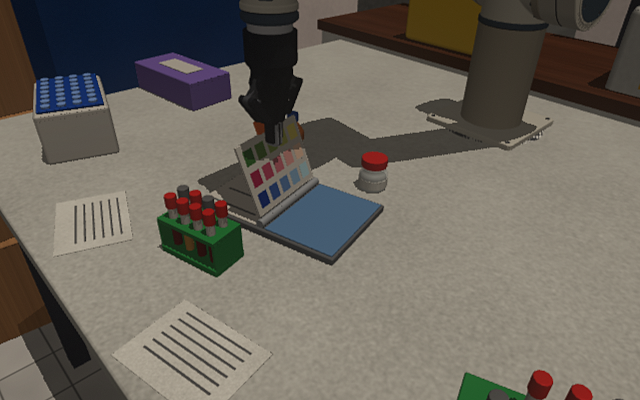

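The leaf is past upright: its patch side faces the camera around (275,175), with the fingertips on it at (272,135). I'll continue down the arc.

{"fn": "step_arm", "kwargs": {"targets": [{"hand":0,"x":0,"y":2,"z":-6,"twist":0},{"hand":0,"x":0,"y":3,"z":-6,"twist":0},{"hand":0,"x":0,"y":3,"z":-5,"twist":0},{"hand":0,"x":0,"y":3,"z":-5,"twist":0},{"hand":0,"x":0,"y":4,"z":-5,"twist":0},{"hand":0,"x":0,"y":4,"z":-5,"twist":0},{"hand":0,"x":0,"y":4,"z":-4,"twist":0},{"hand":0,"x":0,"y":5,"z":-4,"twist":0}]}}

```text
time: 6.5
tcp_pos: [0.6146, -0.0982, 0.0866]
ee_rot: [0.705, -0.699, -0.092, 0.082]
force: [-0.3, 0.3, 1.6]
width: 0.001
```

Run:
```python
from h import *
st,Rm=rep()
```

```text
t 6.5 brd x,y,z mm [  3.1 -69.7  86.6] twist need -0.009 toolY [ 0.014  0.011 -1.   ] F brd [-0.19  0.35  1.61] w 0.0
```

{"fn": "step_arm", "kwargs": {"targets": [{"hand":0,"x":0,"y":5,"z":-4,"twist":0},{"hand":0,"x":0,"y":5,"z":-3,"twist":0},{"hand":0,"x":0,"y":5,"z":-3,"twist":0},{"hand":0,"x":0,"y":5,"z":-3,"twist":0},{"hand":0,"x":0,"y":5,"z":-2,"twist":0},{"hand":0,"x":0,"y":5,"z":-2,"twist":0},{"hand":0,"x":0,"y":4,"z":-2,"twist":0},{"hand":0,"x":0,"y":4,"z":-1,"twist":0}]}}

```text
time: 7.3
tcp_pos: [0.62, -0.1191, 0.0443]
ee_rot: [0.705, -0.699, -0.092, 0.082]
force: [0.1, 0.4, 1.9]
width: 0.0
```

Run:
```python
from h import *
st,Rm=rep();save(manip.snapshot("scene"),"s4")
```

```text
t 7.3 brd x,y,z mm [  3.1 -91.4  44.3] twist need -0.009 toolY [ 0.013  0.011 -1.   ] F brd [0.15 0.33 1.91] w 0.0
```

View pics/s4.png

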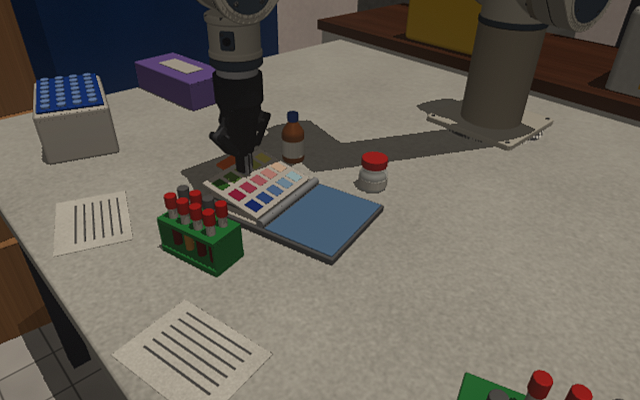

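The leaf is nearly down, with its patches facing up around (265,190). The rest of the way I go slowly.

{"fn": "step_arm", "kwargs": {"targets": [{"hand":0,"x":0,"y":3,"z":-1,"twist":0},{"hand":0,"x":0,"y":3,"z":-1,"twist":0},{"hand":0,"x":0,"y":3,"z":0,"twist":0},{"hand":0,"x":0,"y":3,"z":0,"twist":0},{"hand":0,"x":0,"y":2,"z":0,"twist":0},{"hand":0,"x":0,"y":2,"z":0,"twist":0},{"hand":0,"x":0,"y":2,"z":0,"twist":0},{"hand":0,"x":0,"y":1,"z":0,"twist":0}]}}

```text
time: 8.15
tcp_pos: [0.6208, -0.1211, 0.0234]
ee_rot: [0.705, -0.699, -0.092, 0.082]
force: [0.4, -0.9, 0.8]
width: 0.001
```

Run:
```python
from h import *
st,Rm=rep()
```

```text
t 8.15 brd x,y,z mm [  3.4 -93.4  23.4] twist need -0.008 toolY [ 0.012  0.01  -1.   ] F brd [ 0.12 -1.    0.84] w 0.0
```

{"fn": "step_arm", "kwargs": {"targets": [{"hand":0,"x":0,"y":1,"z":0,"twist":0},{"hand":0,"x":0,"y":0.5,"z":0,"twist":0},{"hand":0,"x":0,"y":0.5,"z":0,"twist":0},{"hand":0,"x":0,"y":0.5,"z":0,"twist":0},{"hand":0,"x":0,"y":0.5,"z":0,"twist":0},{"hand":0,"x":0,"y":0,"z":0,"twist":0},{"hand":0,"x":0,"y":0,"z":0,"twist":0},{"hand":0,"x":0,"y":0,"z":0,"twist":0}]}}

```text
time: 8.95
tcp_pos: [0.6209, -0.121, 0.0207]
ee_rot: [0.705, -0.699, -0.092, 0.082]
force: [-1.1, -0.6, 1.7]
width: 0.003
```

Run:
```python
from h import *
st,Rm=rep()
```

```text
t 8.95 brd x,y,z mm [  3.5 -93.4  20.7] twist need -0.008 toolY [ 0.013  0.01  -1.   ] F brd [-1.25 -0.32  1.71] w 0.0
```

{"fn": "step_arm", "kwargs": {"targets": [{"hand":0,"x":0,"y":0.7,"z":0,"twist":0},{"hand":0,"x":0,"y":0.7,"z":0,"twist":0},{"hand":0,"x":0,"y":0.7,"z":0,"twist":0},{"hand":0,"x":0,"y":0.7,"z":0,"twist":0},{"hand":0,"x":0,"y":0.7,"z":0,"twist":0},{"hand":0,"x":0,"y":0.7,"z":0,"twist":0},{"hand":0,"x":0,"y":0.7,"z":0,"twist":0},{"hand":0,"x":0,"y":0.7,"z":0,"twist":0}]}}

```text
time: 9.75
tcp_pos: [0.6209, -0.121, 0.0205]
ee_rot: [0.705, -0.699, -0.092, 0.082]
force: [-2.6, 0.1, 7.8]
width: 0.0
```

Run:
```python
from h import *
st,Rm=rep()
```

```text
t 9.75 brd x,y,z mm [  3.5 -93.4  20.5] twist need -0.008 toolY [ 0.012  0.01  -1.   ] F brd [-2.52  0.71  7.8 ] w 0.0
```

It's firm at z = 20.5 mm with 7.8 N, so it is on the stop. I'll lift straight off and check.

{"fn": "step_arm", "kwargs": {"targets": [{"hand":0,"x":0,"y":-5,"z":0,"twist":0},{"hand":0,"x":0,"y":-15,"z":0,"twist":0},{"hand":0,"x":0,"y":-30,"z":0,"twist":0},{"hand":0,"x":0,"y":-40,"z":0,"twist":0},{"hand":0,"x":0,"y":-40,"z":0,"twist":0},{"hand":0,"x":0,"y":-40,"z":0,"twist":0},{"hand":0,"x":0,"y":-40,"z":0,"twist":0},{"hand":0,"x":0,"y":-20,"z":0,"twist":0}]}}

```text
time: 10.55
tcp_pos: [0.6159, -0.1226, 0.2605]
ee_rot: [0.706, -0.698, -0.09, 0.084]
force: [1.0, -0.0, 0.6]
width: -0.001
```

{"fn": "step_arm", "kwargs": {"targets": [{"hand":0,"x":0,"y":0,"z":30,"twist":0},{"hand":0,"x":0,"y":0,"z":45,"twist":0},{"hand":0,"x":0,"y":0,"z":45,"twist":0},{"hand":0,"x":0,"y":0,"z":45,"twist":0},{"hand":0,"x":0,"y":0,"z":45,"twist":0},{"hand":0,"x":0,"y":0,"z":45,"twist":0},{"hand":0,"x":0,"y":0,"z":45,"twist":0},{"hand":0,"x":0,"y":0,"z":20,"twist":0}]}}

```text
time: 11.35
tcp_pos: [0.5386, 0.195, 0.2773]
ee_rot: [0.705, -0.699, -0.094, 0.074]
force: [0.8, 0.1, -0.3]
width: -0.001
```

Run:
```python
from h import *
rep()
s=manip.snapshot("top");save(s,"t5");t=manip.snapshot("scene");save(t,"s5")
c=cloud(s).reshape(-1,3);bx,by=frame(0,PSI)
d=c[:,:2]-C;u=d@bx;v=d@by
for a in range(-140,-5,10):
    m=(abs(u)<(.018 if a<-125 else .07))&(abs(v-a/1e3)<.004)&(c[:,2]>0)&(c[:,2]<.1);print(a,m.sum(),np.median(c[m,2]).round(4))
m=(abs(c[:,2]-.0145)<.0025)&(abs(u)<.12)&(abs(v)<.2)
p=c[m]
hu,eu=np.histogram(u[m],np.arange(-.12,.12,.002));hv,ev=np.histogram(v[m],np.arange(-.2,.2,.002))
print("board u",eu[:-1][hu>25].min(),eu[1:][hu>25].max(),"v",ev[:-1][hv>20].min(),ev[1:][hv>20].max())
z=np.load("s0.npz")
for nm in ["rack","bottle","cup","chart"]:
    for r in manip.regions_of(s,nm)[:1]:
        k=r["region"]&(s["depth"]>0);print(nm,r["extent"],np.round(np.median(cloud(s)[k],0),3))
```

```text
t 11.35 brd x,y,z mm [  3.4 233.2 277.3] twist need -0.015 toolY [ 0.027  0.011 -1.   ] F brd [ 0.78 -0.09 -0.26] w -0.0
-140 89 0.0209
-130 94 0.0207
-120 362 0.0212
-110 357 0.0212
-100 358 0.0212
-90 359 0.0212
-80 360 0.0212
-70 364 0.0213
-60 361 0.0214
-50 360 0.0209
-40 366 0.0214
-30 365 0.0214
-20 366 0.0211
-10 362 0.0197
board u -0.08599999999999997 0.08400000000000019 v -0.13399999999999995 0.1360000000000003
rack [302.8, 55.6, 374.4, 107.3] [ 0.752 -0.028  0.06 ]
bottle [399.0, 238.5, 430.7, 263.0] [ 0.475 -0.154  0.069]
cup [296.8, 255.8, 327.0, 287.7] [0.435 0.013 0.06 ]
chart [255.2, 118.7, 419.8, 242.8] [ 0.594 -0.031  0.016]
```

View pics/t5.png

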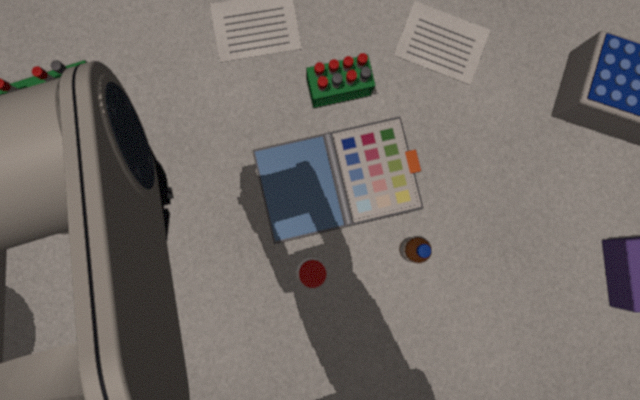

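View pics/s5.png

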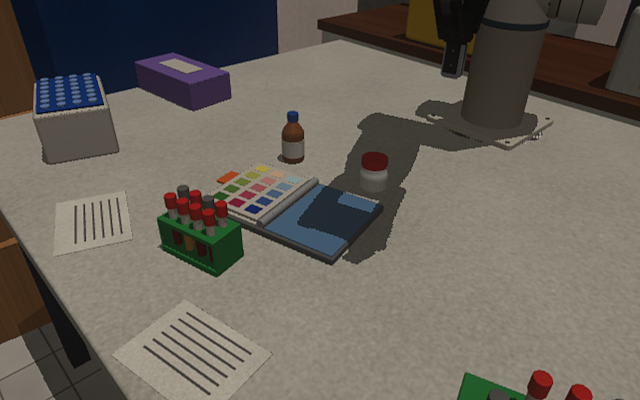

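Both views show the leaf flat on the white page at a uniform 21 mm, with its tab at (413,161) in the top view. The board and bystanders are where they were. Let the arm settle, then hand in.

{"fn": "step_arm", "kwargs": {"targets": [{"hand":0},{"hand":0},{"hand":0},{"hand":0},{"hand":0},{"hand":0},{"hand":0},{"hand":0}]}}

```text
$.targets[0]: bad value
```

Run:
```python
from h import *
rep();print(manip.hand_in())
```

```text
t 11.65 brd x,y,z mm [  3.8 228.8 276.5] twist need -0.019 toolY [ 0.027  0.01  -1.   ] F brd [ 0.01 -0.   -0.62] w 0.0
the job is handed in; nothing more can be done
None
```

The leaf now lies flat on the white page and the job is handed in at about 11.7 s, with the arm well clear of everything.

I shut the fingers and pushed the tab from below with their outside, about 3 N. Once the leaf was past upright, I followed it down with the fingertips and pressed it to its stop with about 8 N. Then I lifted straight off and moved away.

**Last checks:**
- **Leaf:** its top measures 20.7–21.4 mm from 20 mm off the spine out to the tab, against 21 mm expected when flat. It stayed down after I let go.
- **Board:** its edges are within about 2 mm of where they started, which is the measuring accuracy.
- **Rack, bottle and cup:** all within 1 mm of their first measured positions.

**One failed step:** a final pause to let the arm settle was refused because its rows were incomplete. The script handed in without that pause. The arm was already standing clear, about 0.28 m up, with no contact force.

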